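Unstack the sample cells into the discharge-test cradles

ROBOT

A 6-joint arm with a two-finger parallel gripper is mounted at the origin on the work surface. World frame = base frame: x ahead of the robot, y to its left, z up, the work surface at z = 0. Lengths are in m, angles in rad, forces in N, time in s.
With the tool pointing down it reaches from about 0.225 to 0.875 m from the base axis. Payload 3.4 kg.
Tool frame: the origin (TCP) lies between the finger pads; the fingertips stand 8 mm ahead of it and the grasp point (between the pads) lies 11 mm behind it; z points along the fingers, y is the line along which they close (so a half turn about z gives the same grasp; the last joint's range is limited). The gripper opens to 85 mm and grips with 20 to 120 N. Pads are 22 mm wide; open, the fingers measure 114 mm over their backs; the gripper's body (76 mm by 85 mm) begins 54 mm behind the grasp point. The pads swing forward as they close: fully open they stand 13 mm farther back than shut.
Start: joints at [1.103, 0.276, 1.505, -0, 1.361, -0.121], TCP at [0.195, 0.541, 0.239] pointing down, gripper open.
Joint ranges: [-2.89, 2.89], [-0.75, 2.08], [0.22, 2.7], [-1.18, 4.32], [0.11, 2.71], [-2.7, 2.7]. Speed limits (rad/s): [2.57, 2.57, 3.14, 3.14, 3.14, 3.14].

INTERFACE

Orientations are given as a unit quaternion [w, x, y, z].
In Python, from rig import manip gives the robot as it stands.
- The arm moves only by the tool move_arm, never from a script. Its argument "deltas" is a list that holds one entry, the list of rows, each a list of 5 numbers: the shift along the tool's x, y, z normalised to -1 to 1, where 1 is 80 cm, then the turn about the tool's z normalised to -1 to 1, where 1 is 120 degrees, then the closure, from -1 (fully open) to 1 (shut). In form: [[[tx, ty, tz, twist, grip], ...]]. A call has 1 to 12 rows; each row is the pose to reach, as a shift and turn from the pose commanded when the call began, along the tool's axes at that moment; what a row does not reach only later rows make up. A row lasts 1/10 s, in which the tool goes at most 50 mm and 8.59 degrees, less where a joint would pass 70% of its speed; a pose out of reach is approached as far as the arm can. A call with a number of a shift or a turn outside -1 to 1 is refused whole. A call with a gripper value outside its range is refused whole. The fingers move at their own pace and stop on an object; "squeeze" is the grip in N (left out, the last holds). Time passes only in rows, so rows that repeat a pose let the fingers close. It gives the time, the measured TCP pose, the force, the opening and the grip force at its end, in the units of the state.
- manip.get_state(): the state, without advancing time (a new reading comes with each control period).
- manip.get_image(name): name is "side" or "top" or "wrist"; returns the picture (384x512x3 uint8, red, green, blue); there is no depth.
- manip.camera_params(name): a dict with "fx", "fy", "cx", "cy" (pixels), "dist" ([k1, k2, p1, p2, k3] as OpenCV has them; the pictures are not rectified), "R" (3x3) and "t" (3): a world point X has camera coordinates R X + t; the wrist camera has in their place "tool_from_camera" (4x4, takes a point from camera to tool coordinates, whose origin is the TCP and whose axes are the flange's). Camera axes: x right, y down, z forward; pixel columns grow to the right and rows downward; lengths in m; the calibration is good to about 2 mm. A picture is of the moment at which its call begins: read the wrist's pose just before it. camera_params takes no time and is no camera call.
- manip.sign_off(): hands the job in; it is judged then, once.
The state is a dict: "clock": time; "qpos": joint angles; "qd": joint speeds; "effort": joint torques, N m; "position": TCP position; "ee_rot": TCP orientation; "contact_force": force on the tool from outside, world axes, zero at the start; "moment": the same for the moment, N m; "width": finger opening in m; "gripper_force": force on a finger pad.
Only numpy, scipy, OpenCV 4.12 (cv2) and the standard library are available. Lean on these libraries where they do the work, as an engineer would, in place of code of your own. Each camera call takes 0.05 s, during which the arm holds its last target. There are 200 camera calls.

TASK

Four sample battery cells of different sizes are stacked on the board. Take the stack apart from the top, one cell at a time, and lay each cell flat and square in the bay of the test cradle made for its size, with its terminals towards the cradle's brass contact pins. Set the cells down gently, let none fall or tip over, and leave the multimeter and the tape roll where they are.

Things in the scene. Friction and masses are not known exactly. Their poses are not given: they have to be found in the camera images.
- cell_a_center (a point): The largest cell: a flat prismatic battery cell in a plain aluminium case, 140 mm long (x), 64 mm wide (y), 27 mm thick (z), lying flat; the bottom one of the stack, on a 190 x 105 mm board, 12 mm high. Two brass terminal studs stand 6 mm out of its +x end, next to a black collar. The point is the centre of the case, half-way up; x points to the terminal end, z up.
- cell_b_center (a point): The second largest cell: a flat prismatic battery cell in a plain aluminium case, 116 mm long (x), 54 mm wide (y), 24 mm thick (z), lying flat; in the stack it lies on the largest cell. Two brass terminal studs stand 6 mm out of its +x end, next to a black collar. The point is the centre of the case, half-way up; x points to the terminal end, z up.
- cell_c_center (a point): The second smallest cell: a flat prismatic battery cell in a plain aluminium case, 92 mm long (x), 44 mm wide (y), 22 mm thick (z), lying flat; in the stack it lies on the second largest cell. Two brass terminal studs stand 6 mm out of its +x end, next to a black collar. The point is the centre of the case, half-way up; x points to the terminal end, z up.
- cell_d_center (a point): The smallest cell: a flat prismatic battery cell in a plain aluminium case, 68 mm long (x), 34 mm wide (y), 20 mm thick (z), lying flat; the top one of the stack. Two brass terminal studs stand 6 mm out of its +x end, next to a black collar. The point is the centre of the case, half-way up; x points to the terminal end, z up.
- cradle_a_pins (a point): Cradle for the largest cell, fixed: brown plate 217 x 104 x 10 mm; bay with 8 mm play around the cell, white stops 8 mm high (side stops only at the corners); black contact head 40 mm over the plate. Point: midway between its two brass pin tips, 13.5 mm above the plate; x points from bay into head, z up. A rightly laid cell: centre 84 mm along -x from here, y = z = 0, same x direction.
- cradle_b_pins (a point): Cradle for the second largest cell, fixed: brown plate 193 x 94 x 10 mm; bay with 8 mm play around the cell, white stops 8 mm high (side stops only at the corners); black contact head 37 mm over the plate. Point: midway between its two brass pin tips, 12 mm above the plate; x points from bay into head, z up. A rightly laid cell: centre 72 mm along -x from here, y = z = 0, same x direction.
- cradle_c_pins (a point): Cradle for the second smallest cell, fixed: brown plate 169 x 84 x 10 mm; bay with 8 mm play around the cell, white stops 8 mm high (side stops only at the corners); black contact head 35 mm over the plate. Point: midway between its two brass pin tips, 11 mm above the plate; x points from bay into head, z up. A rightly laid cell: centre 60 mm along -x from here, y = z = 0, same x direction.
- cradle_d_pins (a point): Cradle for the smallest cell, fixed: brown plate 145 x 74 x 10 mm; bay with 8 mm play around the cell, white stops 8 mm high (side stops only at the corners); black contact head 33 mm over the plate. Point: midway between its two brass pin tips, 10 mm above the plate; x points from bay into head, z up. A rightly laid cell: centre 48 mm along -x from here, y = z = 0, same x direction.
- meter: Bystander: a hand-held multimeter lying face up, 150 x 74 x 38 mm; origin at the centre of its underside, x along its length.
- tape: Bystander: an amber roll of insulating tape lying flat, 86 mm across, 24 mm high; origin at the centre of its underside.
Things that resemble listed ones, but are neither listed nor needed, are in the scene too. Leave any purple or turquoise look-alike of the part that bears cell_d_center alone.

How it is judged:
At the end, for the whole second after the job is handed in: Each cell lies released and at rest in the cradle of its own size: flat on the plate (height within 4 mm, tilt under 0.08 rad), centre within 10 mm of its proper place lengthwise and crosswise, turned under 0.2 rad from the bay, terminals towards the pins (x of cell_a_center in the frame of cradle_a_pins between -0.094 and -0.074 m and y of cell_a_center in the frame of cradle_a_pins between -0.01 and 0.01 m and z of cell_a_center in the frame of cradle_a_pins between -0.004 and 0.004 m and x of cradle_a_pins in the frame of cell_a_center above 0 m and angle between the x axis of cell_a_center and the x axis of cradle_a_pins, either way round below 0.2 rad and angle between each of cell_a_center, cell_b_center, cell_c_center, cell_d_center's own z axis and vertical below 0.08 rad and linear speed of each of cell_a, cell_b, cell_c, cell_d below 0.02 m/s and x of cell_b_center in the frame of cradle_b_pins between -0.082 and -0.062 m and y of cell_b_center in the frame of cradle_b_pins between -0.01 and 0.01 m and z of cell_b_center in the frame of cradle_b_pins between -0.004 and 0.004 m and x of cradle_b_pins in the frame of cell_b_center above 0 m and angle between the x axis of cell_b_center and the x axis of cradle_b_pins, either way round below 0.2 rad and x of cell_c_center in the frame of cradle_c_pins between -0.07 and -0.05 m and y of cell_c_center in the frame of cradle_c_pins between -0.01 and 0.01 m and z of cell_c_center in the frame of cradle_c_pins between -0.004 and 0.004 m and x of cradle_c_pins in the frame of cell_c_center above 0 m and angle between the x axis of cell_c_center and the x axis of cradle_c_pins, either way round below 0.2 rad and x of cell_d_center in the frame of cradle_d_pins between -0.058 and -0.038 m and y of cell_d_center in the frame of cradle_d_pins between -0.01 and 0.01 m and z of cell_d_center in the frame of cradle_d_pins between -0.004 and 0.004 m and x of cradle_d_pins in the frame of cell_d_center above 0 m and angle between the x axis of cell_d_center and the x axis of cradle_d_pins, either way round below 0.2 rad); the robot touches nothing.
It fails at once if a cell is dropped, thrown or knocked off: it moves faster than 0.6 m/s without the fingers touching it ((linear speed of cell_a above 0.6 m/s and contact force between the fingers and cell_a below 0.05 N) or (linear speed of cell_b above 0.6 m/s and contact force between the fingers and cell_b below 0.05 N) or (linear speed of cell_c above 0.6 m/s and contact force between the fingers and cell_c below 0.05 N) or (linear speed of cell_d above 0.6 m/s and contact force between the fingers and cell_d below 0.05 N)).
It fails at once if a cell is tipped more than 0.8 rad (angle between any of cell_a_center, cell_b_center, cell_c_center, cell_d_center's own z axis and vertical above 0.8 rad).
It fails at once if a cell is carried off with another cell still lying on it ((distance of cell_c_center from where it was at the start of the episode above 0.03 m and distance between cell_d_center and cell_c_center below 0.035 m) or (distance of cell_b_center from where it was at the start of the episode above 0.03 m and distance between cell_c_center and cell_b_center below 0.035 m) or (distance of cell_a_center from where it was at the start of the episode above 0.03 m and distance between cell_b_center and cell_a_center below 0.035 m)).
It fails at once if the multimeter or the tape roll is moved by more than 20 mm (distance of any of meter, tape from where it was at the start of the episode above 0.02 m).
It also fails if it takes over 128 s, if anything falls off the work surface, if the arm or the gripper's body presses on something with over 40 N, if the wrist force passes 120 N, or if a joint passes its speed limit or range.

## Working session

There is one attempt and no reset: what is moved stays moved. The work goes in short steps, Python scripts to look and compute and a tool call to move; the robot and the scene stay as the last step left them, time stands still between calls to the robot, and variables do not carry over. Pictures are saved under pics/ and viewed, at most 14 in all, crops included, and the job is handed in when it is done.

Besides the shell and the picture viewer there is one more tool, called as a command line: name --argument value ..., lists and objects as JSON in quotes. move_arm: Moves the arm, as the interface text tells. Scaled input: -1 to 1 covers 80 cm each way for a shift and 120 degrees each way for a turn. Its arguments: {"type":"object","properties":{"deltas":{"type":"array","items":{"type":"array","items":{"type":"array","items":{"type":"number","minimum":-1,"maximum":1}}}},"squeeze":{"type":"number"}},"required":["deltas"]}

```bash
mkdir -p pics; ls
cat > h.py <<'E'
import numpy as np,cv2
from rig import manip
def snap(n,f):
    im=manip.get_image(n); cv2.imwrite('pics/'+f,cv2.cvtColor(im,cv2.COLOR_RGB2BGR)); return im
E
python3 - <<'E'
from h import *
for n in('top','side'): snap(n,n+'0.png'); p=manip.camera_params(n); print(n,p)
print(manip.get_state()); print(manip.camera_params('wrist'))
E
```

```text
pics
top {'fx': 490.8647644363154, 'fy': 490.8647644363154, 'cx': 261.17355955580626, 'cy': 192.18217007964722, 'dist': array([-0.12166564,  0.        ,  0.        ,  0.        ,  0.        ]), 'R': array([[ 1.96449841e-03, -9.99877625e-01, -1.55201879e-02],
       [-9.90719992e-01,  1.63234581e-04, -1.35918615e-01],
       [ 1.35904516e-01,  1.56431724e-02, -9.90598432e-01]]), 't': array([0.01313282, 0.50173731, 1.55862837])}
side {'fx': 356.7052052334099, 'fy': 356.7052052334099, 'cx': 260.9751688304594, 'cy': 194.8933460518448, 'dist': array([-0.00067594,  0.        ,  0.        ,  0.        ,  0.        ]), 'R': array([[ 0.7285068 , -0.68503555, -0.00203365],
       [-0.32334689, -0.34124578, -0.88260869],
       [ 0.60392435,  0.64364401, -0.47010399]]), 't': array([-0.34718966,  0.23782406,  0.82878181])}
{'clock': 0.1, 'qpos': array([ 1.10299349e+00,  2.76560712e-01,  1.50598033e+00, -1.01331645e-05,
        1.36071128e+00, -1.20994012e-01]), 'qd': array([ 1.95297775e-04,  4.01636459e-05, -3.98736905e-03,  8.23305419e-04,
       -5.56435647e-04, -3.51061429e-04]), 'effort': ar
[... 280 characters left out ...]
ay([-0.41479274, -0.13405176, -0.38107294]), 'moment': array([-0.00597365, -0.00263988, -0.03265575]), 'gripper_force': 0.0, 'width': 0.08523633577529514}
{'fx': 275.7696171071551, 'fy': 275.7696171071551, 'cx': 255.06110889702543, 'cy': 189.5192685896141, 'dist': array([-0.00586727,  0.        ,  0.        ,  0.        ,  0.        ]), 'tool_from_camera': array([[-5.40758929e-04, -9.52172589e-01, -3.05560254e-01,
         7.84753799e-02],
       [ 9.99999840e-01, -5.64823618e-04, -9.65203059e-06,
        -2.66363617e-04],
       [-1.63397249e-04, -3.05560211e-01,  9.52172742e-01,
        -1.34327018e-01],
       [ 0.00000000e+00,  0.00000000e+00,  0.00000000e+00,
         1.00000000e+00]])}
```

View pics/top0.png

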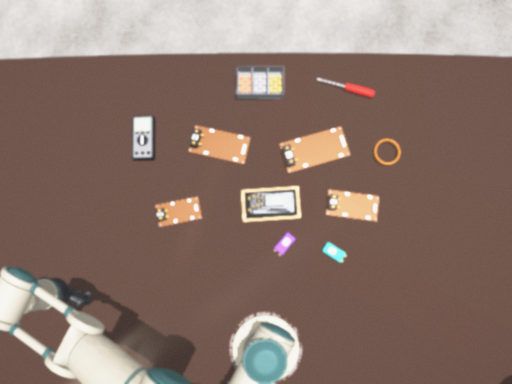

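View pics/side0.png

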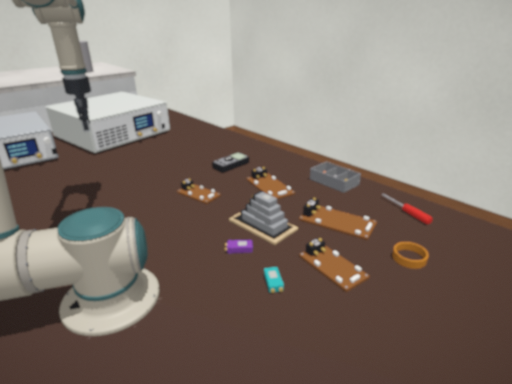

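The top view shows the stack at (271,203), and cradles a (316,149), b (220,144), c (353,205) and d (179,211). The meter is at (143,138) and the tape at (387,151). Things that could be taken for cell d are the stack top (about 262,200), the purple look-alike (285,243) and the turquoise one (335,252). I choose the stack top and check it in a crop.

Run:
```python
from h import *
im=cv2.imread('pics/top0.png')
def g(x,y,w,h,s): 
    c=cv2.resize(im[y:y+h,x:x+w],None,fx=s,fy=s,interpolation=cv2.INTER_CUBIC); return c
cv2.imwrite('pics/c1.png',g(150,120,240,110,3.3333))
b=g(230,175,90,60,8); cv2.imwrite('pics/c2.png',b)
```

```text
(no output)
```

View pics/c2.png

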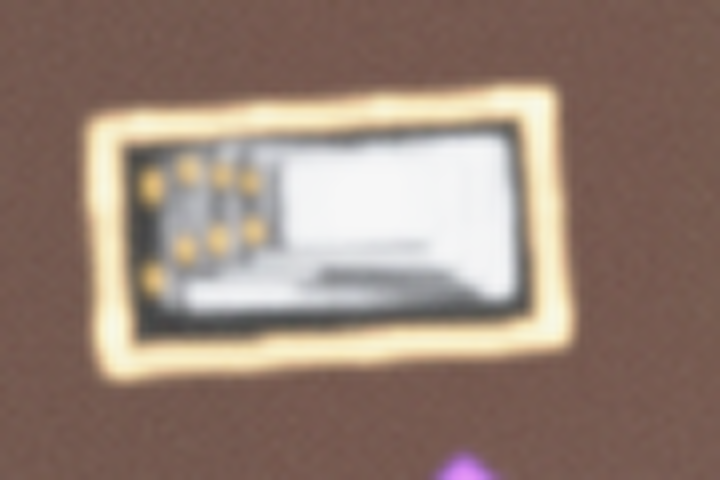

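View pics/c1.png

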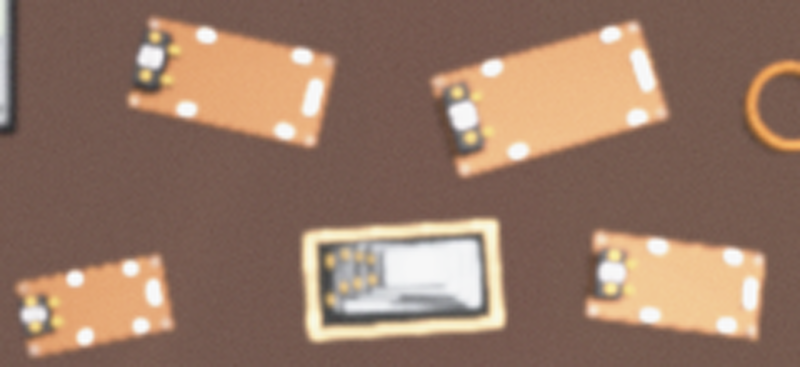

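The crops show the stack with all terminals to the left (+y) and the cradle heads also on the left. Cell d is the top one, with studs near crop pixels (252,182) and (255,232). Next I measure the plates and the board.

```bash
cat >> h.py <<'E'
from scipy.spatial.transform import Rotation as Ro
def cam(n,st=None):
    p=manip.camera_params(n); K=np.array([[p['fx'],0,p['cx']],[0,p['fy'],p['cy']],[0,0,1]])
    if n=='wrist':
        T=np.eye(4); q=np.array(st['ee_rot']); T[:3,:3]=Ro.from_quat(q[[1,2,3,0]]).as_matrix(); T[:3,3]=st['position']
        W=np.linalg.inv(T@p['tool_from_camera']); return K,p['dist'],W[:3,:3],W[:3,3]
    return K,p['dist'],p['R'],p['t']
def p2w(c,uv,z):
    K,d,R,t=c; x=cv2.undistortPoints(np.float64(uv).reshape(-1,1,2),K,d).reshape(-1,2)
    r=np.c_[x,np.ones(len(x))]@R; o=-R.T@t
    return (o+r*((z-o[2])/r[:,2])[:,None])[:,:2]
def w2p(c,X):
    K,d,R,t=c; return cv2.projectPoints(np.float64(X).reshape(-1,1,3),cv2.Rodrigues(R)[0],t,K,d)[0].reshape(-1,2)
def rect(pts):
    (c,s,a)=cv2.minAreaRect(np.float32(pts)*1000)
    b=cv2.boxPoints((c,s,a)); e=b[1]-b[0]; f=b[2]-b[1]
    e=e if np.hypot(*e)>np.hypot(*f) else f
    return np.array(c)/1000,sorted(s),np.degrees(np.arctan2(e[1],e[0]))%180
def delta(st,x,y,z,yaw):
    """target TCP xyz, tool-x yaw (deg) -> normalised row"""
    q=np.array(st['ee_rot']); R=Ro.from_quat(q[[1,2,3,0]]).as_matrix()
    d=R.T@(np.array([x,y,z])-st['position'])/.8
    cur=np.degrees(np.arctan2(R[1,0],R[0,0])); w=(cur-yaw+180)%360-180
    return np.round(d,4),round(w/120,4),round(cur,2)
E
python3 - <<'E'
from h import *
im=cv2.imread('pics/top0.png'); hsv=cv2.cvtColor(im,cv2.COLOR_BGR2HSV)
for x,y in[(300,150),(220,135),(245,205),(280,190),(100,100)]: print(hsv[y,x])
c=cam('top')
m=cv2.inRange(hsv,(5,120,130),(25,255,255)); m=cv2.morphologyEx(m,cv2.MORPH_CLOSE,np.ones((7,7)))
for k in cv2.findContours(m,cv2.RETR_EXTERNAL,cv2.CHAIN_APPROX_NONE)[0]:
    if cv2.contourArea(k)>300: print(k.mean(0),rect(p2w(c,k.reshape(-1,2),.01)))
k=np.array([[230+u/8,175+v/8] for u,v in[(88,118),(555,88),(574,345),(105,380)]])
print('board',rect(p2w(c,k-.5,.012)),p2w(c,k,.012))
s=np.array([[230+u/8,175+v/8] for u,v in[(252,182),(255,232)]]);print(p2w(c,s,.095))
for n,x in dict(meter=[143,138],tape=[387,151]).items(): print(n,p2w(c,x,.03))
E
```

```text
[ 14 111 238]
[ 13 127 229]
[ 17  76 187]
[ 16  73 195]
[  8  75 115]
[[178.1037037  211.04444444]] (array([0.44166946, 0.28435831]), [76.41197204589844, 137.75079345703125], np.float32(101.37508))
[[386.86842105 151.42105263]] (array([ 0.64283984, -0.4074303 ]), [91.1885986328125, 92.17789459228516], np.float32(43.80389))
[[222.65137615 145.12844037]] (array([0.66744934, 0.1535381 ]), [94.93746185302734, 190.35369873046875], np.float32(77.13804))
board (array([ 0.46740088, -0.01791185]), [108.39372253417969, 192.81387329101562], np.float32(94.10253)) [[ 0.51289629  0.08046231]
 [ 0.52533605 -0.1119253 ]
 [ 0.41921758 -0.11881455]
 [ 0.40481109  0.07272452]]
[[0.47589538 0.01157762]
 [0.45630257 0.01037429]]
meter [[0.6854139  0.40954478]]
tape [[ 0.63979752 -0.40246757]]
```

Run:
```python
from h import *
s=manip.get_state()
print(delta(s,.442,.27,.24,101.4)); print(delta(s,.4685,-.026,.25,94.1))
```

```text
(array([-0.4049, -0.213 , -0.0016]), np.float64(0.4894), np.float64(160.13))
(array([-0.5619, -0.5497, -0.0136]), np.float64(0.5502), np.float64(160.13))
```

move_arm --deltas '[[[-0.405,-0.213,0,0.489,-1],[-0.405,-0.213,0,0.489,-1],[-0.405,-0.213,0,0.489,-1],[-0.405,-0.213,0,0.489,-1],[-0.405,-0.213,0,0.489,-1],[-0.405,-0.213,0,0.489,-1],[-0.405,-0.213,0,0.489,-1],[-0.405,-0.213,0,0.489,-1],[-0.405,-0.213,0,0.489,-1],[-0.405,-0.213,0,0.489,-1],[-0.405,-0.213,0,0.489,-1],[-0.405,-0.213,0,0.489,-1]]]'

```text
clock: 1.3
position: [0.4412, 0.2715, 0.2393]
ee_rot: [-0.0, 0.632, 0.775, 0.0]
contact_force: [0.3, 0.2, -0.1]
width: 0.0854
gripper_force: 0.0
```

Run:
```python
from h import *
s=manip.get_state(); snap('wrist','w1.png'); np.savez('w1.npz',position=s['position'],ee_rot=s['ee_rot'])
print(s['position'],s['contact_force'],s['clock']); print(delta(s,.4685,-.026,.25,94.1))
```

```text
[0.44118447 0.27153562 0.23930916] [ 0.27524335  0.21149772 -0.13737325] 1.3
(array([-0.3712, -0.0412, -0.0135]), np.float64(0.0624), np.float64(101.58))
```

View pics/w1.png

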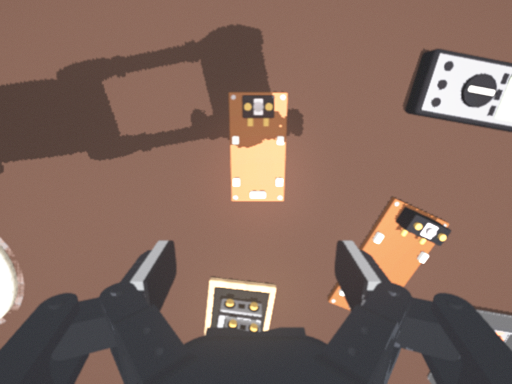

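The wrist view shows cradle d upright, with plate corners at (229,93), (287,93), (285,201) and (231,201). Pin tips are at about (250,125) and (267,125) and the back stop at (258,195). I now measure these and move over the stack.

```bash
cat >> h.py <<'E'
LEN=dict(a=(217,84),b=(193,72),c=(169,60),d=(145,48))
def load(n): return dict(np.load(n+'.npz')),cv2.imread('pics/%s.png'%n)
def plates(c,im,lo=(3,150,60)):
    hsv=cv2.cvtColor(im,cv2.COLOR_BGR2HSV)
    m=cv2.inRange(hsv,lo,(22,255,255)); m=cv2.morphologyEx(m,cv2.MORPH_OPEN,np.ones((3,3)))
    out=[]
    for k in cv2.findContours(m,cv2.RETR_EXTERNAL,cv2.CHAIN_APPROX_NONE)[0]:
        if cv2.contourArea(k)>1500: out.append((k.reshape(-1,2).mean(0),*rect(p2w(c,k.reshape(-1,2),.01))))
    return out
E
python3 - <<'E'
from h import *
s,im=load('w1'); c=cam('wrist',s)
h=cv2.cvtColor(im,cv2.COLOR_BGR2HSV)
for u,v in[(258,175),(240,110),(300,250),(380,270)]: print(h[v,u])
for p in plates(c,im): print(p)
r=rect(p2w(c,[(229,93),(287,93),(285,201),(231,201)],.01)); print(r)
a=np.radians(r[2]); x=np.array([np.cos(a),np.sin(a)]); 
print('pins', (p2w(c,[(250,125),(267,125)],.02)-r[0])@x, 'stop inner',(p2w(c,[(258,192)],.018)-r[0])@x, 'side stops',(p2w(c,[(235.5,140),(280,140),(236,183),(279,183)],.018)-r[0])@x)
big=cv2.resize(im[85:210,215:300],None,fx=4.7,fy=4.7,interpolation=cv2.INTER_CUBIC); cv2.imwrite('pics/c3.png',big)
E
```

```text
[ 20  89 254]
[ 12 134 165]
[  9  87 149]
[165  27  75]
(array([0.44154492, 0.28824127]), [75.79318237304688, 143.21206665039062], np.float32(101.562096))
pins [0.03342069 0.03341905] stop inner [-0.05566042] side stops [ 0.01448488  0.01448095 -0.04291998 -0.04292121]
```

View pics/c3.png

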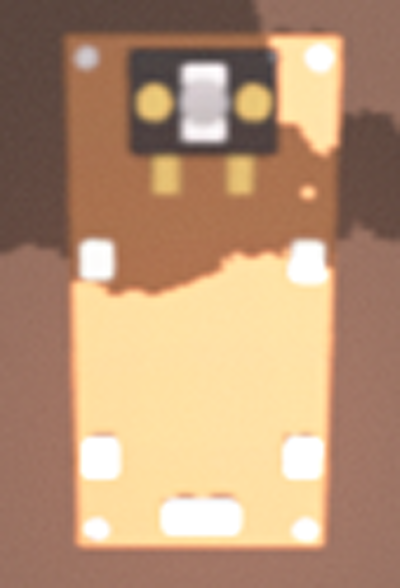

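move_arm --deltas '[[[-0.371,-0.041,-0.0135,0.062,-1],[-0.371,-0.041,-0.0135,0.062,-1],[-0.371,-0.041,-0.0135,0.062,-1],[-0.371,-0.041,-0.0135,0.062,-1],[-0.371,-0.041,-0.0135,0.062,-1],[-0.371,-0.041,-0.0135,0.062,-1],[-0.371,-0.041,-0.0135,0.062,-1],[-0.371,-0.041,-0.0135,0.062,-1],[-0.371,-0.041,-0.0135,0.062,-1]]]'

```text
clock: 2.25
position: [0.4687, -0.0255, 0.25]
ee_rot: [-0.001, 0.681, 0.732, 0.0]
contact_force: [-0.5, 0.5, 0.4]
width: 0.0855
gripper_force: 0.0
```

Run:
```python
from h import *
s=manip.get_state(); snap('wrist','w2.png'); np.savez('w2.npz',position=s['position'],ee_rot=s['ee_rot'])
print(s['position'],s['clock'])
im=cv2.imread('pics/w2.png')
print(w2p(cam('wrist',s),[(.4685,-.026,.105)]))
c=cam('wrist',s)
for p in plates(c,im): print(p)
```

```text
[ 0.4687087  -0.02552631  0.24999953] 2.25
[[255.17830725 179.68183368]]
```

View pics/w2.png

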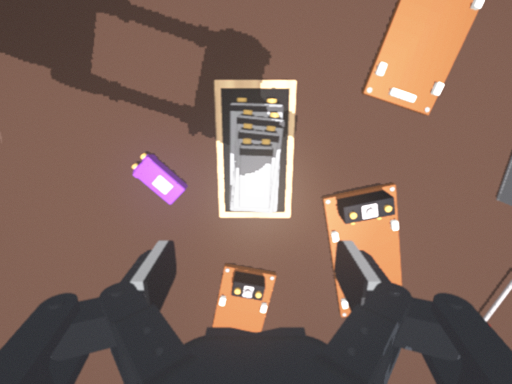

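The c3 crop gives cradle d's pins about 34 mm ahead of its plate centre, so each cell's place is 14 mm behind its plate centre. In w2 the stack is at (256,150) with its top cell near (256,172). I look closer.

Run:
```python
from h import *
im=cv2.imread('pics/w2.png')
g=(np.power(im[120:225,215:300]/255.,1.3)*255).astype(np.uint8)
cv2.imwrite('pics/c4.png',cv2.resize(g,None,fx=5.6,fy=5.6,interpolation=cv2.INTER_CUBIC))
```

```text
(no output)
```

View pics/c4.png

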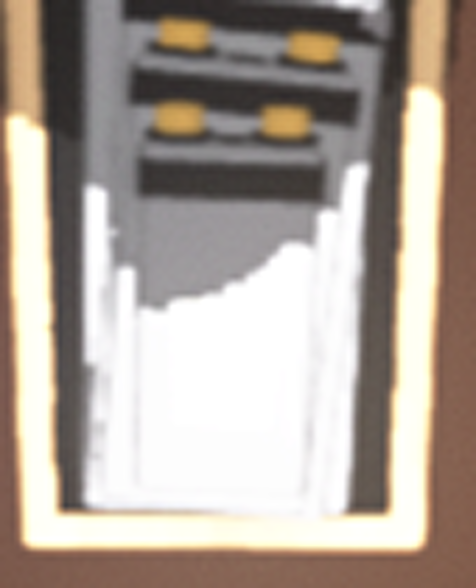

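Run:
```python
from h import *
s,im=load('w2'); c=cam('wrist',s)
f=lambda L:[(215+u/5.6-.4,120+v/5.6-.4) for u,v in L]
P=p2w(c,f([(137,158),(325,160),(308,490),(140,488)]),.105)
print(P, rect(P), [np.linalg.norm(P[i]-P[i-1]) for i in range(4)])
S=p2w(c,f([(180,120),(286,122)]),.095); print('studs',S,S.mean(0))
S=p2w(c,f([(184,35),(313,46)]),.074); print('studs c',S,S.mean(0))
# board
print('board back corners',p2w(c,f([(22,548),(428,548)]),.012))
s=manip.get_state()
print(delta(s,.469,-.026,.097,94))
```

```text
[[ 0.44980462  0.00632577]
 [ 0.48382053  0.00838079]
 [ 0.48631452 -0.05571398]
 [ 0.45379762 -0.05761302]] (array([ 0.46874615, -0.02465264]), [34.077945709228516, 64.12850952148438], np.float32(93.457245)) [np.float64(0.06406334932783236), np.float64(0.03407792866775838), np.float64(0.06414327669960414), np.float64(0.0325722980349308)]
studs [[0.45694808 0.01233294]
 [0.47667791 0.01336436]] [0.46681299 0.01284865]
studs c [[0.45627161 0.02607684]
 [0.48175239 0.02576378]] [0.469012   0.02592031]
board back corners [[ 0.4208555  -0.11317549]
 [ 0.52683274 -0.10562679]]
(array([-0.0011,  0.0003,  0.1913]), np.float64(0.0012), np.float64(94.14))
```

move_arm --deltas '[[[0,0,0.05,0.005,-1],[0,0,0.1,0.005,-1],[0,0,0.14,0.005,-0.6],[0,0,0.17,0.005,-0.4],[0,0,0.185,0.005,-0.2],[0,0,0.1925,0.005,-0.1],[0,0,0.1925,0.005,0],[0,0,0.1925,0.005,0.05],[0,0,0.1925,0.005,0.1]]]' --squeeze 30

```text
clock: 3.2
position: [0.4698, -0.0268, 0.097]
ee_rot: [0.001, 0.686, 0.728, 0.001]
contact_force: [-0.5, -0.2, 0.6]
width: 0.0383
gripper_force: 0.0
```

move_arm --deltas '[[[0,0,0,0,0.2],[0,0,0,0,0.3],[0,0,0,0,0.4],[0,0,0,0,0.5],[0,0,0,0,0.6],[0,0,0,0,0.6],[0,0,0,0,0.6]]]' --squeeze 30

```text
clock: 3.9
position: [0.4695, -0.027, 0.097]
ee_rot: [0.001, 0.686, 0.728, 0.001]
contact_force: [-1.3, 1.2, 5.5]
width: 0.0333
gripper_force: 31.1
```

move_arm --deltas '[[[0,0,-0.01,0,0.6],[0,0,-0.03,0,0.6],[0,0,-0.07,0,0.6],[0,0,-0.12,0,0.6],[0,0,-0.17,0,0.6],[0,0,-0.2,0,0.6],[0,0,-0.2,0,0.6],[0,0,-0.2,0,0.6]]]' --squeeze 45

```text
clock: 4.7
position: [0.4686, -0.027, 0.2559]
ee_rot: [0.0, 0.686, 0.728, 0.0]
contact_force: [-0.5, 0.9, -1.7]
width: 0.0331
gripper_force: 45.3
```

```bash
cat >> h.py <<'E'
def brass(im,box=None):
    h=cv2.cvtColor(im,cv2.COLOR_BGR2HSV); m=cv2.inRange(h,(15,130,110),(32,255,255))
    n,l,st,ce=cv2.connectedComponentsWithStats(m)
    return [(np.round(ce[i],1),st[i,4],h[int(ce[i][1]),int(ce[i][0])]) for i in range(1,n) if 8<st[i,4]<400]
def shot(n):
    s=manip.get_state(); snap('wrist',n+'.png'); np.savez(n+'.npz',position=s['position'],ee_rot=s['ee_rot']); return s,cv2.imread('pics/%s.png'%n)
E
python3 - <<'E'
from h import *
_,im=load('w2'); print([tuple(b[0])+(b[1],) for b in brass(im)])
s,im=shot('w3'); print(s['position'],s['contact_force'],s['width'])
for b in brass(im): print(b)
c=cam('wrist',s)
for p in plates(c,im,(3,100,60)): print(p)
print(delta(s,.4443,.2745,.15,101.5))
E
```

```text
[]
[ 0.46863364 -0.02701404  0.25592154] [-0.52443852  0.90016443 -1.7355818 ] 0.033108898014365756
(array([400.5,  63. ]), np.int32(11), array([ 14, 128, 246], dtype=uint8))
(array([354.8, 362.5]), np.int32(72), array([ 12, 159, 221], dtype=uint8))
(array([367.41111111, 230.61388889]), array([ 0.64468365, -0.14741849]), [107.21063995361328, 191.9090576171875], np.float32(106.29486))
(array([416.57795699,  52.05376344]), array([0.65890399, 0.12457339]), [98.4902114868164, 131.90855407714844], np.float32(77.00033))
(array([ 0.378 , -0.008 ,  0.1324]), np.float64(-0.0675), np.float64(93.4))
```

View pics/w3.png

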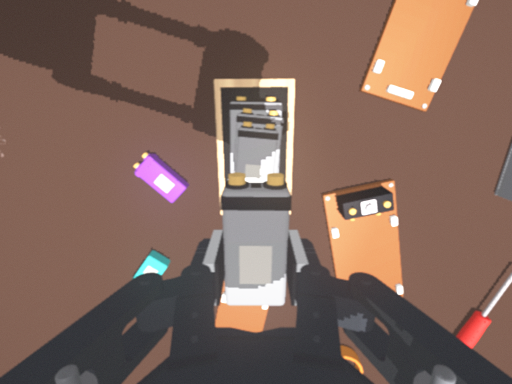

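The view shows cell d held squarely with its studs at (237,181) and (276,181). The rest of the stack is undisturbed.

Run:
```python
from h import *
s,im=load('w3'); c=cam('wrist',s)
S=p2w(c,[(237,181),(276,181)],.254); print(S,S.mean(0))
R=Ro.from_quat(np.array(s['ee_rot'])[[1,2,3,0]]).as_matrix()
o=S.mean(0)-s['position'][:2]; print('stud mid in tool xy',R[:2,:2].T@o)
```

```text
[[0.45677349 0.01137192]
 [0.47677687 0.01255095]] [0.46677518 0.01196144]
stud mid in tool xy [0.03901706 0.00045875]
```

Run:
```python
from h import *
s=manip.get_state(); print(delta(s,.4447,.2725,.12,101.5))
```

```text
(array([ 0.3752, -0.0066,  0.1689]), np.float64(-0.0675), np.float64(93.4))
```

move_arm --deltas '[[[0.04,0,0,-0.01,0.6],[0.1,-0.001,0,-0.02,0.6],[0.16,-0.002,0.02,-0.03,0.6],[0.22,-0.003,0.05,-0.04,0.6],[0.28,-0.004,0.08,-0.05,0.6],[0.33,-0.006,0.11,-0.06,0.6],[0.36,-0.0066,0.14,-0.0675,0.6],[0.375,-0.0066,0.16,-0.0675,0.6],[0.375,-0.0066,0.169,-0.0675,0.6],[0.375,-0.0066,0.169,-0.0675,0.6],[0.375,-0.0066,0.169,-0.0675,0.6]]]'

```text
clock: 5.85
position: [0.446, 0.2713, 0.1208]
ee_rot: [0.0, 0.633, 0.774, -0.0]
contact_force: [0.5, -0.0, -0.2]
width: 0.0328
gripper_force: 45.3
```

Run:
```python
from h import *
s,im=shot('w4'); print(s['position'])
print(delta(s,.4447,.2725,.0235,101.5))
c=cam('wrist',s)
for p in plates(c,im,(3,100,60)): print(p)
```

```text
[0.44598424 0.27127235 0.12081892]
(array([ 0.0019, -0.0012,  0.1216]), np.float64(-0.0003), np.float64(101.46))
(array([460.24303797, 280.2556962 ]), array([0.67373236, 0.20265768]), [103.1911849975586, 103.2068099975586], np.float32(77.00698))
(array([256.00130719, 143.96862745]), array([0.43920786, 0.29598041]), [75.40928649902344, 130.9072265625], np.float32(101.18062))
```

View pics/w4.png

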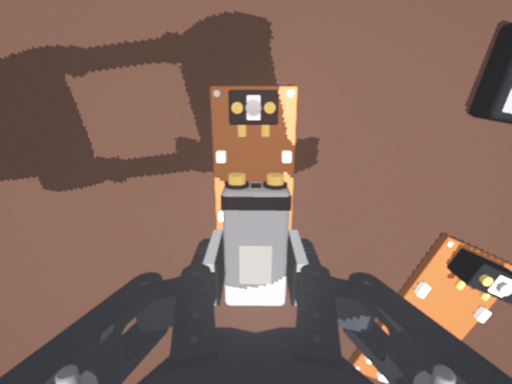

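It shows cell d above cradle d: pin tips at (242,136) and (266,136), plate front corners at (211,87) and (297,87).

Run:
```python
from h import *
s,im=load('w4'); c=cam('wrist',s)
P=p2w(c,[(241.5,136),(266,136)],.02).mean(0); F=p2w(c,[(211,87),(297,87)],.01); print(P,F)
d=F[1]-F[0]; a=np.arctan2(d[1],d[0]); print(np.degrees(a)+90)
x=np.array([np.cos(np.radians(101.5)),np.sin(np.radians(101.5))])
print('cell target',P-.048*x, F.mean(0)-(.0385+.048)*x)
```

```text
[0.43459848 0.32005448] [[0.39184187 0.35147439]
 [0.46219945 0.36569946]]
101.43011569760138
cell target [0.44416814 0.27301809] [0.44426599 0.27382344]
```

move_arm --deltas '[[[0.0012,-0.0012,0.04,0,0.6],[0.0012,-0.0012,0.08,0,0.6],[0.0012,-0.0012,0.1,0,0.6],[0.0012,-0.0012,0.113,0,0.6],[0.0012,-0.0012,0.118,0,0.6],[0.0012,-0.0012,0.121,0,0.6],[0.0012,-0.0012,0.1223,0,0.6],[0.0012,-0.0012,0.1223,0,0.6],[0.0012,-0.0012,0.1223,0,0.6]]]'

```text
clock: 6.8
position: [0.4452, 0.2732, 0.0237]
ee_rot: [0.0, 0.633, 0.774, 0.001]
contact_force: [-0.7, 0.4, -0.2]
width: 0.0333
gripper_force: 45.2
```

move_arm --deltas '[[[0,0,0.001,0,0.6],[0,0,0.002,0,0.6],[0,0,0.002,0,0.6],[0,0,0.002,0,0.6]]]'

```text
clock: 7.2
position: [0.445, 0.2731, 0.0221]
ee_rot: [0.0, 0.633, 0.774, 0.0]
contact_force: [-1.3, -0.9, 5.1]
width: 0.033
gripper_force: 46.0
```

move_arm --deltas '[[[0,0,0,0,0.15],[0,0,0,0,0.05],[0,0,0,0,-0.05],[0,0,0,0,-0.1],[0,0,-0.01,0,-0.1],[0,0,-0.04,0,-0.1],[0,0,-0.08,0,-0.1],[0,0,-0.13,0,-0.3],[0,0,-0.19,0,-0.6],[0,0,-0.24,0,-1],[0,0,-0.27,0,-1]]]'

```text
clock: 8.3
position: [0.4458, 0.2734, 0.2419]
ee_rot: [0.001, 0.633, 0.774, 0.003]
contact_force: [0.7, 0.8, 0.2]
width: 0.0854
gripper_force: 0.0
```

Run:
```python
from h import *
s,im=shot('w5'); print(s['position'])
print(delta(s,.4687,-.026,.24,93.5))
```

```text
[0.44582453 0.2734224  0.24186956]
(array([-0.3725, -0.0467,  0.0015]), np.float64(0.0668), np.float64(101.51))
```

move_arm --deltas '[[[-0.3725,-0.047,0.0015,0.067,-1],[-0.3725,-0.047,0.0015,0.067,-1],[-0.3725,-0.047,0.0015,0.067,-1],[-0.3725,-0.047,0.0015,0.067,-1],[-0.3725,-0.047,0.0015,0.067,-1],[-0.3725,-0.047,0.0015,0.067,-1],[-0.3725,-0.047,0.0015,0.067,-1],[-0.3725,-0.047,0.0015,0.067,-1],[-0.3725,-0.047,0.0015,0.067,-1],[-0.3725,-0.047,0.0015,0.067,-1]]]'

```text
clock: 9.35
position: [0.4671, -0.0251, 0.2363]
ee_rot: [-0.0, 0.685, 0.729, 0.0]
contact_force: [0.4, 0.3, -0.2]
width: 0.0856
gripper_force: 0.0
```

Run:
```python
from h import *
s,im=shot('w6'); print(s['position'],s['clock'])
_,i5=load('w5')
A=cv2.resize(im[70:225,205:305],(387,600),interpolation=cv2.INTER_CUBIC)   # x3.87
B=cv2.resize(i5[60:230,205:312],(378,600),interpolation=cv2.INTER_CUBIC)  # x3.53
cv2.imwrite('pics/m1.png',np.hstack([A,B]))
```

```text
[ 0.46714113 -0.02506615  0.23627159] 9.35
```

View pics/m1.png

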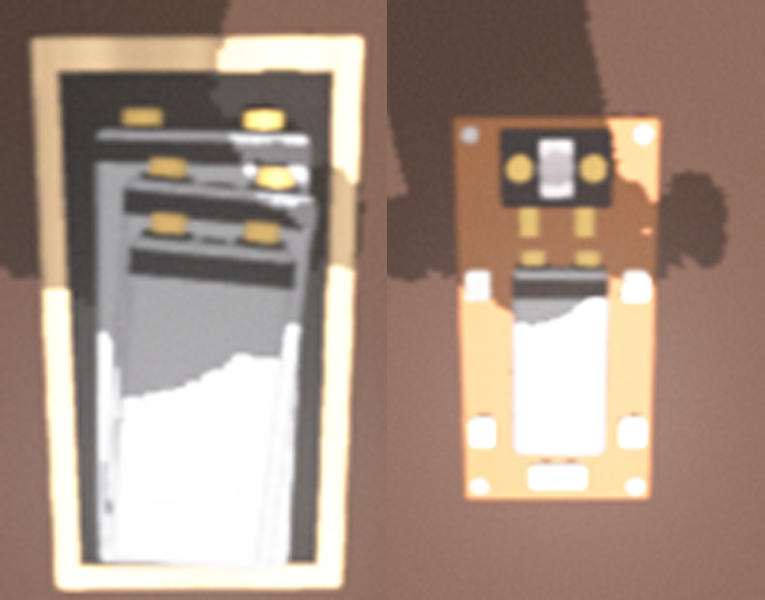

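Cell d lies well in its bay (studs at (533,258) and (587,258) against pins ending at row 235). In the left panel cell c shows studs at (168,223) and (262,232) and a top front edge from (132,248) to (293,262).

Run:
```python
from h import *
s,im=load('w6'); c=cam('wrist',s)
f=lambda L:[(205+u/3.87-.4,70+v/3.87-.4) for u,v in L]
S=p2w(c,f([(168,223),(262,232)]),.074); F=p2w(c,f([(132,248),(293,262)]),.085); print(S,S.mean(0),F,np.linalg.norm(F[1]-F[0]))
for d in(S[1]-S[0],F[1]-F[0]):
    a=np.arctan2(d[1],d[0]);x=np.array([-np.sin(a),np.cos(a)]); print(np.degrees(a)+90,S.mean(0)-.049*x,F.mean(0)-.046*x)
# other cells rough
S=p2w(c,f([(168,165),(275,178)]),.051);print('b',S,S.mean(0),S[1]-S[0])
S=p2w(c,f([(142,117),(263,119)]),.0255);print('a',S,S.mean(0),S[1]-S[0])
# brightness-edge refinement of c: low contrast print of rows
h=im[:,:,0].astype(int)
for v in(150,165,180,195,205): print(v,h[v,228:285:1].tolist())
```

```text
[[0.45615276 0.02634154]
 [0.48189007 0.02553658]] [0.46902142 0.02593906] [[0.44723678 0.02027622]
 [0.48998668 0.01927661]] 0.042761581429900816
88.20859026121335 [ 0.46748963 -0.02303699] [ 0.46717373 -0.0262011 ]
88.6605070230929 [ 0.46787597 -0.02304755] [ 0.46753641 -0.02621101]
b [[0.45480389 0.04067245]
 [0.48594474 0.03897701]] [0.47037431 0.03982473] [ 0.03114085 -0.00169544]
a [[0.44546612 0.05343198]
 [0.48267705 0.05516537]] [0.46407159 0.05429867] [0.03721093 0.00173339]
150 [96, 110, 138, 164, 173, 172, 168, 163, 166, 164, 163, 168, 171, 171, 171, 172, 172, 173, 172, 173, 173, 171, 174, 171, 172, 172, 174, 173, 171, 171, 172, 171, 173, 173, 172, 173, 174, 173, 172, 172, 174, 173, 173, 172, 172, 174, 170, 173, 172, 170, 165, 162, 165, 162, 146, 116, 96]
165 [98, 128, 216, 254, 255, 249, 221, 208, 179, 167, 172, 174, 176, 175, 176, 174, 177, 177, 177, 177, 176, 177, 178, 175, 178, 178, 179, 177, 176, 176, 181, 201, 221, 224, 232, 253, 255, 255, 255, 255, 255, 255, 255, 255, 255, 255, 255, 255, 253, 250, 253, 255, 250, 205, 128, 100, 102]
180 [102, 134, 219, 252, 251, 242, 228, 222, 246, 254, 255, 254, 254, 254, 254, 254, 255, 255, 255, 255, 255, 255, 255, 255, 255, 255, 255, 255, 255, 255, 255, 255, 255, 255, 255, 255, 255, 255, 255, 255, 255, 255, 255, 255, 255, 255, 253, 248, 251, 254, 251, 246, 230, 157, 110, 106, 106]
195 [106, 133, 192, 222, 225, 242, 245, 249, 253, 254, 254, 254, 254, 254, 254, 254, 255, 255, 255, 255, 255, 255, 255, 255, 255, 255, 255, 255, 255, 255, 255, 255, 255, 255, 255, 255, 255, 255, 254, 254, 254, 254, 255, 255, 254, 249, 251, 254, 252, 250, 251, 242, 184, 122, 108, 110, 109]
205 [104, 121, 183, 234, 246, 246, 245, 252, 254, 254, 254, 254, 254, 254, 254, 254, 254, 254, 254, 254, 254, 254, 254, 254, 254, 254, 254, 254, 254, 254, 254, 254, 254, 254, 254, 254, 254, 254, 254, 254, 254, 254, 254, 253, 247, 250, 253, 250, 251, 255, 255, 232, 142, 106, 107, 105, 106]
```

Run:
```python
from h import *
s=manip.get_state(); print(delta(s,.4675,-.0245,.075,88.4))
```

```text
(array([0.0006, 0.0004, 0.2016]), np.float64(0.0435), np.float64(93.62))
```

move_arm --deltas '[[[0,0.0005,0.04,0.0435,-1],[0,0.0005,0.09,0.0435,-1],[0,0.0005,0.13,0.0435,-0.8],[0,0.0005,0.16,0.0435,-0.6],[0,0.0005,0.185,0.0435,-0.5],[0,0.0005,0.194,0.0435,-0.4],[0,0.0005,0.194,0.0435,-0.35],[0,0.0005,0.194,0.0435,-0.35]]]' --squeeze 30

```text
clock: 10.2
position: [0.4686, -0.0262, 0.0818]
ee_rot: [0.001, 0.717, 0.697, 0.0]
contact_force: [-0.1, 0.4, 0.6]
width: 0.058
gripper_force: 0.0
```

move_arm --deltas '[[[0.001,-0.001,0.004,0,-0.3],[0.001,-0.001,0.0085,0,-0.2],[0.001,-0.001,0.0085,0,-0.1],[0.001,-0.001,0.0085,0,0],[0.001,-0.001,0.0085,0,0.1],[0.001,-0.001,0.0085,0,0.2],[0.001,-0.001,0.0085,0,0.3],[0.001,-0.001,0.0085,0,0.4]]]' --squeeze 30

```text
clock: 11.0
position: [0.4671, -0.0258, 0.0746]
ee_rot: [0.0, 0.718, 0.696, 0.0]
contact_force: [-1.7, 0.8, 5.2]
width: 0.0432
gripper_force: 31.3
```

move_arm --deltas '[[[0,0,-0.01,0,0.4],[0,0,-0.03,0,0.4],[0,0,-0.07,0,0.4],[0,0,-0.12,0,0.4],[0,0,-0.17,0,0.4],[0,0,-0.2,0,0.4],[0,0,-0.2,0,0.4],[0,0,-0.2,0,0.4],[0,0,-0.2,0,0.4]]]' --squeeze 50

```text
clock: 11.9
position: [0.4657, -0.0255, 0.2325]
ee_rot: [-0.002, 0.718, 0.696, -0.001]
contact_force: [-0.9, -0.7, -1.8]
width: 0.0428
gripper_force: 53.5
```

Run:
```python
from h import *
s,im=shot('w7'); c=cam('wrist',s); print(s['position'],s['contact_force'],s['width'])
for p in plates(c,im,(3,100,60)): print(p)
_,m=load('w6')
# c cradle from top image with low sat threshold
t=cv2.imread('pics/top0.png'); h=cv2.cvtColor(t,cv2.COLOR_BGR2HSV)
m=cv2.inRange(h,(8,95,150),(25,255,255)); m=cv2.morphologyEx(m,cv2.MORPH_CLOSE,np.ones((5,5)))
for k in cv2.findContours(m,cv2.RETR_EXTERNAL,cv2.CHAIN_APPROX_NONE)[0]:
    if cv2.contourArea(k)>300: print(k.mean(0),rect(p2w(cam('top'),k.reshape(-1,2),.01)))
# held cell studs region
hh=cv2.cvtColor(im,cv2.COLOR_BGR2HSV)
m=cv2.inRange(hh[140:230,200:310],(10,110,60),(30,255,255)); n,l,st,ce=cv2.connectedComponentsWithStats(m)
print([(ce[i]+[200,140],st[i,4]) for i in range(1,n) if st[i,4]>8])
```

```text
[ 0.46572474 -0.0255012   0.23245199] [-0.87765738 -0.69829543 -1.76953166] 0.04281253641741853
(array([386.30325815, 233.47117794]), array([ 0.64880914, -0.16152667]), [107.13858795166016, 221.7382049560547], np.float32(106.34002))
(array([419.0625    ,  45.40217391]), array([0.6559884 , 0.11215356]), [98.34233856201172, 106.16504669189453], np.float32(77.1001))
[[177.33561644 211.11643836]] (array([0.440927  , 0.28837192]), [78.90957641601562, 151.12437438964844], np.float32(101.37111))
[[352.83653846 204.76923077]] (array([ 0.46255231, -0.28562823]), [91.34355926513672, 175.50306701660156], np.float32(82.767876))
[[387.18181818 151.18181818]] (array([ 0.64449988, -0.40896457]), [89.14995574951172, 92.16246795654297], np.float32(90.15413))
[[317.76862745 148.25490196]] (array([ 0.65061426, -0.1641994 ]), [109.86841583251953, 222.45687866210938], np.float32(106.33981))
[[218.77777778 143.44973545]] (array([0.66803973, 0.15529745]), [98.9762954711914, 198.19863891601562], np.float32(77.16018))
[(array([229.38095238, 157.40952381]), np.int32(210)), (array([280.75520833, 157.50520833]), np.int32(192))]
```

```bash
cat >> h.py <<'E'
def studtool(s,c,px,dz):
    S=p2w(c,px,s['position'][2]+dz); R=Ro.from_quat(np.array(s['ee_rot'])[[1,2,3,0]]).as_matrix()[:2,:2]
    d=R.T@(S[1]-S[0]); return R.T@(S.mean(0)-s['position'][:2]),np.degrees(np.arctan2(d[0],d[1]))
E
python3 - <<'E'
from h import *
s,im=load('w7'); c=cam('wrist',s)
print(studtool(s,c,[(229.4,157.4),(280.8,157.5)],-.001))
s3,_=load('w3'); 
a=np.radians(82.77); t=np.array([.4626,-.2856])-.014*np.array([np.cos(a),np.sin(a)]); print(t)
s=manip.get_state(); print(delta(s,t[0],t[1],.15,82.8))
E
```

```text
(array([ 0.05142176, -0.00024677]), np.float64(-0.100366356656316))
[ 0.46083806 -0.29948869]
(array([-0.3426,  0.0047,  0.1027]), np.float64(0.0454), np.float64(88.25))
```

move_arm --deltas '[[[-0.04,0,0,0.01,0.4],[-0.09,0.001,0,0.02,0.4],[-0.15,0.002,0.01,0.03,0.4],[-0.21,0.003,0.03,0.04,0.4],[-0.26,0.004,0.05,0.045,0.4],[-0.31,0.005,0.07,0.045,0.4],[-0.335,0.005,0.09,0.045,0.4],[-0.345,0.005,0.1,0.045,0.4],[-0.345,0.005,0.1,0.045,0.4],[-0.345,0.005,0.1,0.045,0.4],[-0.345,0.005,0.1,0.045,0.4]]]'

```text
clock: 13.05
position: [0.463, -0.3005, 0.1549]
ee_rot: [0.0, 0.749, 0.662, 0.0]
contact_force: [-0.2, 0.3, -2.1]
width: 0.0431
gripper_force: 53.4
```

Run:
```python
from h import *
s,im=shot('w8'); c=cam('wrist',s); print(s['position'])
for p in plates(c,im,(3,100,60)): print(p)
hh=cv2.cvtColor(im,cv2.COLOR_BGR2HSV)
m=cv2.inRange(hh,(3,100,60),(22,255,255)); k=max(cv2.findContours(m,cv2.RETR_EXTERNAL,cv2.CHAIN_APPROX_NONE)[0],key=lambda k:cv2.contourArea(k) if abs(k.mean(0)[0][0]-256)<60 else 0)
P=p2w(c,k.reshape(-1,2),.01); a=np.radians(82.8);x=np.array([np.cos(a),np.sin(a)]);y=np.array([-x[1],x[0]])
q=P@x; w=P@y; f=q.max(); print('front',f,'width',w.min(),w.max(),'cell target',(f-.0985)*x+(w.min()+w.max())/2*y)
F=P[q>f-.006]; # angle of front edge
l=cv2.fitLine(np.float32(P[(q>f-.004)]),cv2.DIST_L1,0,.01,.01).ravel(); print(np.degrees(np.arctan2(l[1],l[0]))+90)
cv2.imwrite('pics/w8.png',im)
```

```text
[ 0.46298616 -0.30052139  0.15491232]
(array([253.44020797, 116.2322357 ]), array([ 0.46803821, -0.24220583]), [82.49968719482422, 85.33512115478516], np.float32(172.89594))
(array([447.04581673,  61.0438247 ]), array([ 0.65917194, -0.20338464]), [108.72550201416016, 136.42013549804688], np.float32(105.772995))
front -0.14032065376797326 width -0.5376357742190997 -0.452044652488689 cell target [ 0.46100609 -0.29895741]
82.89611
```

Run:
```python
from h import *
s=manip.get_state(); print(delta(s,.4606,-.302,.0235,82.8))
```

```text
(array([-0.002 , -0.0031,  0.1646]), np.float64(0.0011), np.float64(82.94))
```

move_arm --deltas '[[[-0.002,-0.003,0.04,0.001,0.4],[-0.002,-0.003,0.08,0.001,0.4],[-0.002,-0.003,0.12,0.001,0.4],[-0.002,-0.003,0.145,0.001,0.4],[-0.002,-0.003,0.155,0.001,0.4],[-0.002,-0.003,0.161,0.001,0.4],[-0.002,-0.003,0.163,0.001,0.4],[-0.002,-0.003,0.163,0.001,0.4],[-0.002,-0.003,0.163,0.001,0.4]]]'

```text
clock: 14.0
position: [0.4607, -0.3035, 0.0249]
ee_rot: [0.001, 0.75, 0.661, 0.0]
contact_force: [0.4, -0.3, -2.0]
width: 0.0431
gripper_force: 53.3
```

move_arm --deltas '[[[0.001,0,0.002,0,0.4],[0.001,0,0.0035,0,0.4],[0.001,0,0.0045,0,0.4],[0.001,0,0.0045,0,0.4]]]'

```text
clock: 14.4
position: [0.4604, -0.3024, 0.0217]
ee_rot: [0.0, 0.751, 0.661, 0.0]
contact_force: [-0.9, 1.2, 8.8]
width: 0.0425
gripper_force: 54.5
```

Contact. Release and retreat.

move_arm --deltas '[[[0,0,0,0,-0.1],[0,0,0,0,-0.2],[0,0,0,0,-0.25],[0,0,0,0,-0.3],[0,0,-0.01,0,-0.3],[0,0,-0.04,0,-0.3],[0,0,-0.08,0,-0.3],[0,0,-0.13,0,-0.5],[0,0,-0.19,0,-0.8],[0,0,-0.24,0,-1],[0,0,-0.28,0,-1],[0,0,-0.28,0,-1]]]'

```text
clock: 15.6
position: [0.4623, -0.304, 0.2502]
ee_rot: [0.006, 0.75, 0.661, 0.001]
contact_force: [-0.1, -0.3, 0.1]
width: 0.085
gripper_force: 0.0
```

Run:
```python
from h import *
s,im=shot('w9'); print(s['position'])
print(delta(s,.4687,-.026,.23,87))
```

```text
[ 0.46227289 -0.30401098  0.25021231]
(array([ 0.3459, -0.0362,  0.0228]), np.float64(-0.0356), np.float64(82.73))
```

move_arm --deltas '[[[0.346,-0.036,0.023,-0.036,-1],[0.346,-0.036,0.023,-0.036,-1],[0.346,-0.036,0.023,-0.036,-1],[0.346,-0.036,0.023,-0.036,-1],[0.346,-0.036,0.023,-0.036,-1],[0.346,-0.036,0.023,-0.036,-1],[0.346,-0.036,0.023,-0.036,-1],[0.346,-0.036,0.023,-0.036,-1],[0.346,-0.036,0.023,-0.036,-1],[0.346,-0.036,0.023,-0.036,-1]]]'

```text
clock: 16.65
position: [0.4666, -0.0251, 0.2255]
ee_rot: [-0.0, 0.726, 0.688, -0.0]
contact_force: [-0.2, -0.8, 0.5]
width: 0.0855
gripper_force: 0.0
```

Run:
```python
from h import *
s,im=shot('w10'); print(s['position'],s['clock'])
_,i5=load('w9')
A=cv2.resize(im[70:225,205:305],(387,600),interpolation=cv2.INTER_CUBIC)   # x3.87
B=cv2.resize(i5[60:230,205:312],(378,600),interpolation=cv2.INTER_CUBIC)  # x3.53
cv2.imwrite('pics/m2.png',np.hstack([A,B]))
```

```text
[ 0.46656477 -0.02514705  0.22553922] 16.65
```

View pics/m2.png

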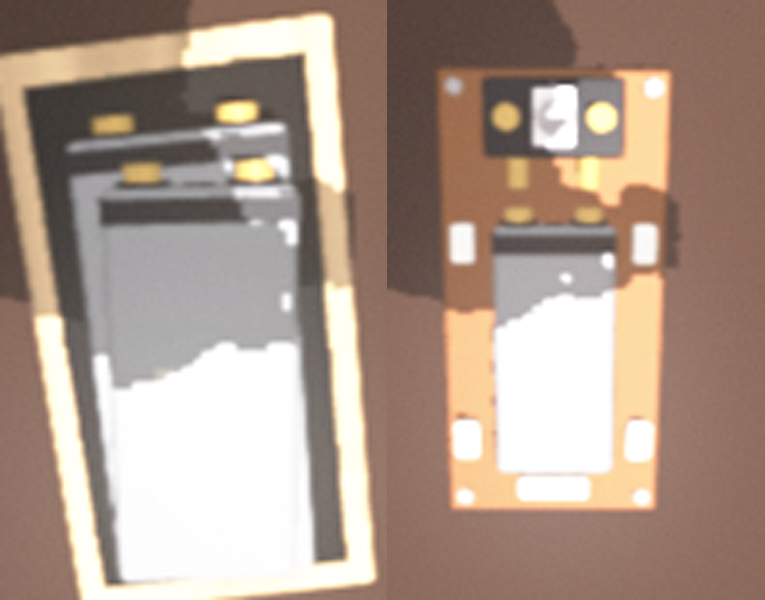

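Cell c lies square in its bay with about 8 mm between studs and pins. Cell b shows studs at (141,173) and (255,170), front corners at (100,199) and (297,190), and back corners at about (120,580) and (303,575).

Run:
```python
from h import *
s,im=load('w10'); c=cam('wrist',s)
f=lambda L:[(205+u/3.87-.4,70+v/3.87-.4) for u,v in L]
S=p2w(c,f([(141,173),(255,170)]),.051); F=p2w(c,f([(100,199),(297,192),(303,575),(120,580)]),.063); print(S.mean(0),F,rect(F))
for d in(S[1]-S[0],F[1]-F[0],F[2]-F[3]):
    a=np.arctan2(d[1],d[0]);x=np.array([-np.sin(a),np.cos(a)]); print(np.degrees(a)+90,S.mean(0)-.061*x)
A=p2w(c,f([(112,124),(238,111)]),.0255);print('a',A.mean(0),A[1]-A[0])
s=manip.get_state(); print(delta(s,.4675,-.022,.075,87.5)); 
t=np.array([.668,.1553]); a=np.radians(77.15); print('b target',t-.014*np.array([np.cos(a),np.sin(a)]))
```

```text
[0.4703902  0.03958168] [[ 0.44353549  0.03434331]
 [ 0.49682479  0.03332419]
 [ 0.49586297 -0.07918836]
 [ 0.44050515 -0.0778754 ]] (array([ 0.46951794, -0.02229584]), [55.37338638305664, 112.50372314453125], np.float32(88.64132))
88.38082979036801 [ 0.46866658 -0.02139396]
88.90439101045216 [ 0.46922383 -0.02140717]
88.64132300810286 [ 0.46894382 -0.02140117]
a [0.46432458 0.05438343] [0.0377323  0.00166456]
(array([0.004 , 0.001 , 0.1883]), np.float64(-0.0047), np.float64(86.94))
b target [0.66488641 0.14165062]
```

move_arm --deltas '[[[0.0033,0.003,0.04,-0.013,-1],[0.0033,0.003,0.09,-0.013,-1],[0.0033,0.003,0.14,-0.013,-1],[0.0033,0.003,0.175,-0.013,-0.9],[0.0033,0.003,0.195,-0.013,-0.8],[0.0033,0.003,0.207,-0.013,-0.7],[0.0033,0.003,0.207,-0.013,-0.6],[0.0033,0.003,0.207,-0.013,-0.55]]]' --squeeze 30

```text
clock: 17.5
position: [0.4699, -0.022, 0.0608]
ee_rot: [0.001, 0.716, 0.698, 0.0]
contact_force: [0.3, 0.2, -0.1]
width: 0.0664
gripper_force: 0.0
```

move_arm --deltas '[[[0,-0.001,0.006,0,-0.5],[0,-0.001,0.0125,0,-0.45],[0,-0.001,0.0125,0,-0.4],[0,-0.001,0.0125,0,-0.3],[0,-0.001,0.0125,0,-0.2],[0,-0.001,0.0125,0,-0.1],[0,-0.001,0.0125,0,0],[0,-0.001,0.0125,0,0.1]]]' --squeeze 30

```text
clock: 18.3
position: [0.4687, -0.0215, 0.0506]
ee_rot: [0.0, 0.716, 0.698, 0.0]
contact_force: [-0.2, 1.2, 4.5]
width: 0.0536
gripper_force: 32.9
```

move_arm --deltas '[[[0,0,-0.01,0,0.1],[0,0,-0.03,0,0.1],[0,0,-0.07,0,0.1],[0,0,-0.12,0,0.1],[0,0,-0.17,0,0.1],[0,0,-0.2,0,0.1],[0,0,-0.2,0,0.1],[0,0,-0.2,0,0.1],[0,0,-0.2,0,0.1]]]' --squeeze 60

```text
clock: 19.2
position: [0.4665, -0.0212, 0.2081]
ee_rot: [-0.002, 0.716, 0.698, -0.001]
contact_force: [-0.8, -0.3, -3.5]
width: 0.0528
gripper_force: 66.4
```

```bash
cat >> h.py <<'E'
def heldstuds(im,box):
    u0,u1,v0,v1=box; hh=cv2.cvtColor(im,cv2.COLOR_BGR2HSV)
    m=cv2.inRange(hh[v0:v1,u0:u1],(10,110,60),(30,255,255)); n,l,st,ce=cv2.connectedComponentsWithStats(m)
    return [((ce[i]+[u0,v0]).round(1),st[i,4]) for i in range(1,n) if st[i,4]>60]
E
python3 - <<'E'
from h import *
s,im=shot('w11'); c=cam('wrist',s); print(s['position'],s['contact_force'],s['width'])
k=heldstuds(im,(190,320,60,230)); print(k)
for i in range(len(k)-1): print(studtool(s,c,[k[i][0],k[i+1][0]],.0))
for p in plates(c,im,(3,100,60)): print(p)
print(delta(s,.6649,.1397,.15,77.15))
E
```

```text
[ 0.46651674 -0.02117983  0.20805089] [-0.80787761 -0.30453545 -3.53343021] 0.052839424621356844
[(array([222.6, 138.6]), np.int32(230)), (array([287.3, 138.7]), np.int32(194))]
(array([ 0.06081811, -0.00031598]), np.float64(-0.0822984505695315))
(array([392.02597403, 236.4987013 ]), array([ 0.64342371, -0.14304747]), [106.81388854980469, 183.99935913085938], np.float32(106.194756))
(array([430.6314433 ,  47.33247423]), array([0.65562775, 0.11148254]), [98.44229125976562, 104.37946319580078], np.float32(77.099785))
(array([0.207 , 0.2434, 0.0716]), np.float64(0.0955), np.float64(88.61))
```

move_arm --deltas '[[[0.03,0.035,0,0.02,0.1],[0.065,0.075,0,0.03,0.1],[0.1,0.12,0,0.05,0.1],[0.135,0.16,0.01,0.07,0.1],[0.17,0.2,0.02,0.085,0.1],[0.195,0.23,0.035,0.0955,0.1],[0.208,0.2434,0.05,0.0955,0.1],[0.2085,0.2434,0.065,0.0955,0.1],[0.2085,0.2434,0.07,0.0955,0.1],[0.2085,0.2434,0.07,0.0955,0.1],[0.2085,0.2434,0.07,0.0955,0.1]]]'

```text
clock: 20.35
position: [0.6663, 0.1395, 0.1549]
ee_rot: [0.0, 0.782, 0.623, -0.0]
contact_force: [0.5, 0.3, -2.8]
width: 0.0524
gripper_force: 66.2
```

```bash
cat >> h.py <<'E'
def front(s,im,yaw,L):
    c=cam('wrist',s); hh=cv2.cvtColor(im,cv2.COLOR_BGR2HSV)
    m=cv2.inRange(hh,(3,100,60),(22,255,255)); m[:,:130]=0; m[:,390:]=0
    k=max(cv2.findContours(m,cv2.RETR_EXTERNAL,cv2.CHAIN_APPROX_NONE)[0],key=cv2.contourArea)
    P=p2w(c,k.reshape(-1,2),.01); a=np.radians(yaw);x=np.array([np.cos(a),np.sin(a)]);y=np.array([-x[1],x[0]])
    q=P@x; w=(P@y)[q>q.max()-.05]; f=q.max(); print('width',np.ptp(w),'cell target',(f-L)*x+(w.min()+w.max())/2*y, k.reshape(-1,2).min(0),k.reshape(-1,2).max(0))
    l=cv2.fitLine(np.float32(P[(q>f-.004)]),cv2.DIST_L1,0,.01,.01).ravel(); print('yaw',(np.degrees(np.arctan2(l[1],l[0]))+90)%180)
E
python3 - <<'E'
from h import *
s,im=shot('w12'); print(s['position'])
front(s,im,77.15,.1105)
print(delta(s,.6649,.1412,.0235,77.15))
E
```

```text
[0.66634703 0.13953037 0.15492836]
width 0.09538757885634463 cell target [0.66494173 0.14294795] [202  61] [304 145]
yaw 77.73472
(array([ 0.0017, -0.0023,  0.1643]), np.float64(-0.0004), np.float64(77.1))
```

move_arm --deltas '[[[0.0025,-0.002,0.04,-0.002,0.1],[0.0025,-0.002,0.08,-0.002,0.1],[0.0025,-0.002,0.12,-0.002,0.1],[0.0025,-0.002,0.145,-0.002,0.1],[0.0025,-0.002,0.155,-0.002,0.1],[0.0025,-0.002,0.161,-0.002,0.1],[0.0025,-0.002,0.163,-0.002,0.1],[0.0025,-0.002,0.163,-0.002,0.1],[0.0025,-0.002,0.163,-0.002,0.1]]]'

```text
clock: 21.3
position: [0.6668, 0.1429, 0.0252]
ee_rot: [0.001, 0.78, 0.625, 0.001]
contact_force: [-0.3, -0.6, -3.3]
width: 0.0526
gripper_force: 66.2
```

move_arm --deltas '[[[-0.0005,-0.0015,0.002,0,0.1],[-0.0005,-0.0015,0.0035,0,0.1],[-0.0005,-0.0015,0.0045,0,0.1],[-0.0005,-0.0015,0.0045,0,0.1]]]'

```text
clock: 21.7
position: [0.6647, 0.1428, 0.0219]
ee_rot: [0.0, 0.78, 0.625, 0.0]
contact_force: [-2.6, -0.1, 5.3]
width: 0.0525
gripper_force: 67.3
```

move_arm --deltas '[[[0,0,0,0,-0.3],[0,0,0,0,-0.4],[0,0,0,0,-0.5],[0,0,0,0,-0.55],[0,0,-0.01,0,-0.55],[0,0,-0.04,0,-0.55],[0,0,-0.08,0,-0.55],[0,0,-0.13,0,-0.7],[0,0,-0.19,0,-0.9],[0,0,-0.24,0,-1],[0,0,-0.27,0,-1],[0,0,-0.27,0,-1]]]'

```text
clock: 22.9
position: [0.6669, 0.143, 0.2421]
ee_rot: [0.003, 0.78, 0.625, 0.004]
contact_force: [0.4, -0.8, 0.2]
width: 0.0856
gripper_force: 0.0
```

Run:
```python
from h import *
s,im=shot('w13'); print(s['position'])
print(delta(s,.468,-.026,.23,92.5))
```

```text
[0.66688563 0.14299447 0.24210607]
(array([-0.2605, -0.1966,  0.0123]), np.float64(-0.1259), np.float64(77.39))
```

move_arm --deltas '[[[-0.26,-0.197,0.012,-0.126,-1],[-0.26,-0.197,0.012,-0.126,-1],[-0.26,-0.197,0.012,-0.126,-1],[-0.26,-0.197,0.012,-0.126,-1],[-0.26,-0.197,0.012,-0.126,-1],[-0.26,-0.197,0.012,-0.126,-1],[-0.26,-0.197,0.012,-0.126,-1],[-0.26,-0.197,0.012,-0.126,-1],[-0.26,-0.197,0.012,-0.126,-1],[-0.26,-0.197,0.012,-0.126,-1]]]'

```text
clock: 23.95
position: [0.4666, -0.0251, 0.2263]
ee_rot: [-0.0, 0.691, 0.723, 0.0]
contact_force: [0.4, 0.2, -0.5]
width: 0.0855
gripper_force: 0.0
```

Run:
```python
from h import *
s,im=shot('w14'); print(s['position'],s['clock'])
_,i5=load('w13')
A=cv2.resize(im[70:225,205:305],(387,600),interpolation=cv2.INTER_CUBIC)   # x3.87
B=cv2.resize(i5[40:240,195:321],(378,600),interpolation=cv2.INTER_CUBIC)  # x3
cv2.imwrite('pics/m3.png',np.hstack([A,B]))
```

```text
[ 0.46657309 -0.02512657  0.22633875] 23.95
```

View pics/m3.png

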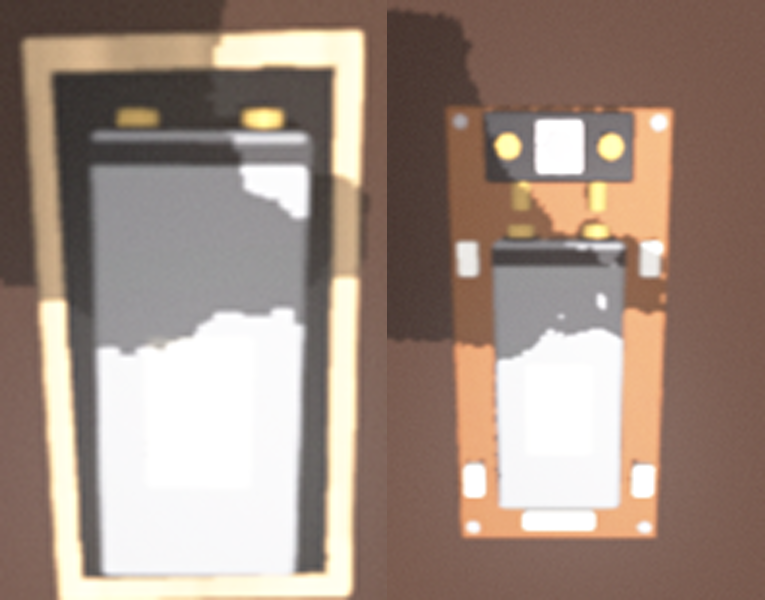

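Cell b lies square with about a 7 mm pin gap. Cell a shows studs at (138,118) and (263,118), front corners at (91,138) and (310,138), and back corners at (104,575) and (297,575).

Run:
```python
from h import *
s,im=load('w14'); c=cam('wrist',s)
f=lambda L:[(205+u/3.87-.4,70+v/3.87-.4) for u,v in L]
S=p2w(c,f([(138,118),(263,118)]),.0255); F=p2w(c,f([(91,138),(310,138),(297,575),(104,575)]),.039); print(S.mean(0),F,rect(F))
for d in(S[1]-S[0],F[1]-F[0],F[2]-F[3]):
    a=np.arctan2(d[1],d[0]);x=np.array([-np.sin(a),np.cos(a)]); print(np.degrees(a)+90,S.mean(0)-.073*x)
s=manip.get_state(); print(delta(s,.468,-.019,.034,92.7));
```

```text
[0.46424834 0.0541665 ] [[ 0.43288841  0.04721586]
 [ 0.4959989   0.05004314]
 [ 0.50234093 -0.08672334]
 [ 0.43920259 -0.08955499]] (array([ 0.46761469, -0.01975374]), [63.201744079589844, 136.9996337890625], np.float32(92.64324))
92.5649602622002 [ 0.46751524 -0.01876037]
92.56507355551942 [ 0.46751538 -0.01876036]
92.56790237974097 [ 0.46751898 -0.0187602 ]
(array([0.0075, 0.0024, 0.2404]), np.float64(-0.0009), np.float64(92.59))
```

move_arm --deltas '[[[0.007,0.0017,0.04,0,-1],[0.007,0.0017,0.09,0,-1],[0.007,0.0017,0.14,0,-1],[0.007,0.0017,0.18,0,-1],[0.007,0.0017,0.21,0,-1],[0.007,0.0017,0.228,0,-1],[0.007,0.0017,0.238,0,-1],[0.007,0.0017,0.238,0,-0.9],[0.007,0.0017,0.238,0,-0.85]]]' --squeeze 30

```text
clock: 24.9
position: [0.4674, -0.0201, 0.0367]
ee_rot: [0.0, 0.691, 0.723, 0.0]
contact_force: [-0.3, -0.3, -0.2]
width: 0.0788
gripper_force: 0.0
```

move_arm --deltas '[[[0,0,0.008,0,-0.8],[0,0,0.016,0,-0.7],[0,0,0.016,0,-0.65],[0,0,0.016,0,-0.55],[0,0,0.016,0,-0.5],[0,0,0.016,0,-0.4],[0,0,0.016,0,-0.3],[0,0,0.016,0,-0.2]]]' --squeeze 35

```text
clock: 25.7
position: [0.4674, -0.0203, 0.024]
ee_rot: [0.001, 0.692, 0.722, 0.001]
contact_force: [1.1, 0.9, 6.0]
width: 0.0632
gripper_force: 39.8
```

move_arm --deltas '[[[0,0,0,0,-0.2],[0,0,0,0,-0.2],[0,0,-0.01,0,-0.2],[0,0,-0.03,0,-0.2],[0,0,-0.07,0,-0.2],[0,0,-0.12,0,-0.2],[0,0,-0.17,0,-0.2],[0,0,-0.2,0,-0.2],[0,0,-0.2,0,-0.2],[0,0,-0.2,0,-0.2],[0,0,-0.2,0,-0.2]]]' --squeeze 80

```text
clock: 26.8
position: [0.4644, -0.0198, 0.1811]
ee_rot: [-0.002, 0.691, 0.722, -0.001]
contact_force: [-0.5, 0.0, -5.6]
width: 0.0621
gripper_force: 90.0
```

Run:
```python
from h import *
s,im=shot('w15'); c=cam('wrist',s); print(s['position'],s['contact_force'],s['moment'],s['width'])
k=heldstuds(im,(180,330,40,230)); print(k)
for i in range(len(k)-1): print(studtool(s,c,[k[i][0],k[i+1][0]],.0015))
for p in plates(c,im,(3,100,60)): print(p)
a=np.radians(106.3); t=np.array([.650,-.163])-.014*np.array([np.cos(a),np.sin(a)]); print(t,delta(s,*t,.15,106.3))
```

```text
[ 0.46440775 -0.01981849  0.18108099] [-0.5477259   0.02319086 -5.62524534] [ 0.07806752  0.02058595 -0.00707815] 0.06205523013885898
[(array([215.4, 109.3]), np.int32(289)), (array([295.7, 109.9]), np.int32(271))]
(array([ 7.43759899e-02, -3.17230396e-05]), np.float64(-0.43332431844183056))
(array([390.46336207, 241.25431034]), array([ 0.63781842, -0.1236579 ]), [106.433837890625, 144.5006103515625], np.float32(106.311104))
(array([432.72894737,  67.83421053]), array([0.65419983, 0.10666514]), [94.8138656616211, 98.85977935791016], np.float32(167.00682))
[ 0.65392933 -0.17643727] (array([-0.206 ,  0.2283,  0.0373]), np.float64(-0.1149), np.float64(92.51))
```

move_arm --deltas '[[[-0.02,0.022,0,-0.01,-0.2],[-0.05,0.055,0,-0.03,-0.2],[-0.085,0.095,0,-0.05,-0.2],[-0.12,0.135,0,-0.07,-0.2],[-0.155,0.175,0,-0.09,-0.2],[-0.185,0.205,0.01,-0.105,-0.2],[-0.202,0.223,0.02,-0.115,-0.2],[-0.208,0.228,0.03,-0.115,-0.2],[-0.208,0.228,0.037,-0.115,-0.2],[-0.208,0.228,0.037,-0.115,-0.2],[-0.208,0.228,0.037,-0.115,-0.2],[-0.208,0.228,0.037,-0.115,-0.2]]]'

```text
clock: 28.05
position: [0.6557, -0.1776, 0.1547]
ee_rot: [0.0, 0.599, 0.8, 0.0]
contact_force: [-0.3, 0.3, -5.7]
width: 0.0621
gripper_force: 89.8
```

Run:
```python
from h import *
s,im=shot('w16'); print(s['position'])
front(s,im,106.3,.1225)
print(delta(s,.6543,-.1779,.025,106.3))
```

```text
[ 0.65568763 -0.1776471   0.1546975 ]
width 0.10596607612836262 cell target [ 0.65415495 -0.17605439] [197  48] [311 116]
yaw 106.31415
(array([ 0.0002, -0.0019,  0.1621]), np.float64(0.0004), np.float64(106.35))
```

Agrees within a millimetre. Lower it.

move_arm --deltas '[[[0.0003,-0.0015,0.03,0,-0.2],[0.0003,-0.0015,0.07,0,-0.2],[0.0003,-0.0015,0.11,0,-0.2],[0.0003,-0.0015,0.14,0,-0.2],[0.0003,-0.0015,0.153,0,-0.2],[0.0003,-0.0015,0.16,0,-0.2],[0.0003,-0.0015,0.162,0,-0.2],[0.0003,-0.0015,0.162,0,-0.2],[0.0003,-0.0015,0.162,0,-0.2],[0.0003,-0.0015,0.162,0,-0.2]]]'

```text
clock: 29.1
position: [0.6556, -0.1788, 0.0255]
ee_rot: [0.001, 0.6, 0.8, 0.0]
contact_force: [0.0, 0.3, -4.2]
width: 0.0621
gripper_force: 89.7
```

move_arm --deltas '[[[0.001,-0.001,0.002,0,-0.2],[0.001,-0.001,0.0035,0,-0.2],[0.001,-0.001,0.0045,0,-0.2],[0.001,-0.001,0.0045,0,-0.2]]]'

```text
clock: 29.5
position: [0.6539, -0.178, 0.0225]
ee_rot: [0.0, 0.6, 0.8, 0.0]
contact_force: [-3.3, 0.1, 4.7]
width: 0.0626
gripper_force: 91.1
```

move_arm --deltas '[[[0,0,0,0,-0.55],[0,0,0,0,-0.65],[0,0,0,0,-0.75],[0,0,0,0,-0.8],[0,0,-0.01,0,-0.8],[0,0,-0.04,0,-0.8],[0,0,-0.08,0,-0.8],[0,0,-0.13,0,-0.9],[0,0,-0.19,0,-1],[0,0,-0.24,0,-1],[0,0,-0.28,0,-1],[0,0,-0.28,0,-1]]]'

```text
clock: 30.7
position: [0.6564, -0.179, 0.2518]
ee_rot: [0.006, 0.6, 0.8, 0.002]
contact_force: [-0.1, -0.1, 1.7]
width: 0.0854
gripper_force: 0.0
```

Run:
```python
from h import *
s,im=shot('w17'); print(s['position'],s['width'])
t=cv2.cvtColor(manip.get_image('top'),cv2.COLOR_RGB2BGR)
A=cv2.resize(im[30:250,190:326],(371,600),interpolation=cv2.INTER_CUBIC)
B=cv2.resize(t[60:260,120:410],(429,296),interpolation=cv2.INTER_CUBIC)
B=np.vstack([B,cv2.resize(cv2.imread('pics/top0.png')[60:260,120:410],(429,304))])
cv2.imwrite('pics/m4.png',np.hstack([A,B]))
```

```text
[ 0.65643565 -0.17896765  0.25175417] 0.08540665428397526
```

View pics/m4.png

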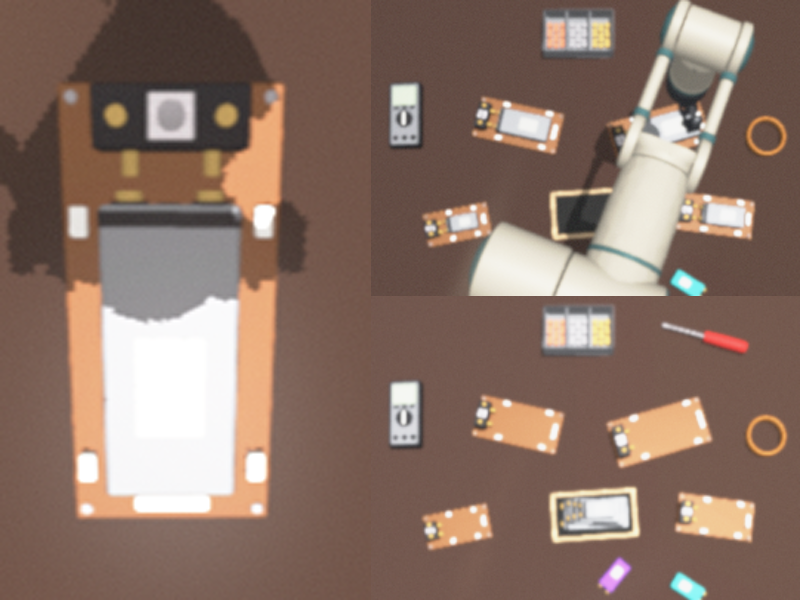

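Cell a lies square in its bay with a pin gap of about 6–7 mm. Cells b, c and d are in place, and the meter and tape have not moved. I hand the job in.

```bash
python3 -c "
from rig import manip
print(manip.sign_off())"
```

```text
the job is handed in; nothing more can be done
None
```

All four cells lie flat and square in their own cradles with terminals towards the pins, the meter and tape roll are where they were, and the job was handed in at about 31 s of the 128 s; no verdict was returned.

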